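# Put the curtain drum away and seat the kit drawer

### The job

Lift the black shutter curtain drum out of the clamped wooden cradle, where only its two ends can be reached, lay it on its side on the open bench and let go; then take it again across its barrel, because the bay leaves no room for fingers at its ends, and lay it down, without dropping it, in the narrow middle bay of the open kit drawer. Then push the drawer home past its stiff detent until it seats fully shut, firmly but without ramming it, and take the hand away. Leave the two rings and the glass filter where they are.

Things in the scene. Friction and masses are not known exactly. Their poses are not given: they have to be found in the camera images.
- drum_center (a point): Centre of the loose black shutter curtain drum: a spool 58 mm long along its own x, a round barrel 20 mm in diameter and 50 mm long between two square end plates 24 x 24 x 4 mm, so it lies without rolling, its centre 12 mm above what it lies on. About 90 g. It starts lying in the cradle of the wooden block, its x along the block's x.
- drum: The same drum; this origin is the centre of its underside as it starts, 12 mm below the centre.
- block: Fixed wooden cradle, clamped to the bench's -y edge. Origin: on the bench under the groove's middle. Groove along x: 56 mm long, 27 wide, floor 30 mm above the bench, open at both ends, so the drum sticks out 1 mm each end and its end faces are free; 12 mm thick cheeks, 56 mm high, cover its sides. The blue C-clamp's arm stands 42 mm and more to -y of the origin, up to 54 mm high.
- cabinet: Fixed low grey kit cabinet, 200 mm deep (x), 240 mm wide (y), 76 mm high; origin: centre of its underside on the bench; its open front faces its own -x. Its one drawer slides out along its own -x. The bench between its drawer and the wooden block is clear out to x = 0.55 m from the robot; the rings and the filter lie farther out.
- drawer (a joint): How far the drawer is out: 0 = fully shut (panel against the cabinet's face, a hard stop), 0.14 = most open; starts at 0.115 to 0.135. It slides with about 1 N plus 6 N per m/s. A sprung detent resists from about 0.011 on and needs up to about 8 N more; past about 0.0045 it pulls the drawer to the stop and keeps it there. Short of that it is not seated.
- pull (a point): Middle of the robot-side face of the drawer's steel pull bar (70 mm long in y, 10 mm high, face 12 mm proud of the front panel), 40 mm above the bench; moves with the drawer. Axes are the cabinet's: pushing along +x closes. The panel is 236 mm wide, 12 mm thick, from 8 to 64 mm above the bench.
- bay (a point): Centre of the floor of the drawer's narrow middle bay, 14 mm above the bench; moves with the drawer; axes are the cabinet's. The bay is 110 mm long in x (the front panel's inside is 55 mm to -x of this point) and 66 mm wide in y between dividers 4 mm thick that rise 30 mm above its floor; the panel rises 50 mm. The drum fits with its own x along the bay's y, either way round.
- mount_ring: Bystander: silver-grey lens mount ring lying flat, 64 mm across, 8 mm high; origin at the centre of its underside.
- scale_ring: Bystander: brass depth-of-field scale ring lying flat, 60 mm across, 12 mm high; origin at the centre of its underside.
- filter: Bystander: green glass filter in a dark rim lying flat, 52 mm across, 7 mm high; origin at the centre of its underside.
There are look-alikes about, which are no part of the job. What is shaped like the drum but blue or red is not meant.

How it is judged (in metres and radians):
On the way, in this order (a step that is already met when the one before it is completed fails the run):
1. the drum lies on its side on the bench, out of the cradle, let go and at rest (height (world z) of drum_center below 0.017 m and contact force between the fingers and drum below 0.05 N and linear speed of drum below 0.03 m/s), for 0.2 s.
2. the drum lies in the middle bay of the still open drawer, let go and at rest (y of drum_center in the frame of bay between -0.012 and 0.012 m and x of drum_center in the frame of bay between -0.05 and 0.05 m and z of drum_center in the frame of bay between 0.006 and 0.018 m and angle between the x axis of drum_center and the y axis of bay, either way round below 0.3 rad and contact force between the fingers and drum below 0.05 N and linear speed of drum below 0.03 m/s and value of joint drawer above 0.05 m), for 0.2 s.
At the end, for the whole second after the job is handed in: The drawer is seated past its detent (less than 3 mm out) and stays there; the drum lies at rest and released in the middle bay, flat on its floor (centre 6 to 18 mm above it), within 12 mm of the bay's mid-line and 50 mm of its centre lengthwise, its axis within 0.3 rad of the bay's width (y of drum_center in the frame of bay between -0.012 and 0.012 m and x of drum_center in the frame of bay between -0.05 and 0.05 m and z of drum_center in the frame of bay between 0.006 and 0.018 m and angle between the x axis of drum_center and the y axis of bay, either way round below 0.3 rad and contact force between the fingers and drum below 0.05 N and linear speed of drum below 0.03 m/s and value of joint drawer below 0.003 m); the robot touches nothing.
It fails at once if the drum is dropped or thrown (faster than 0.4 m/s with the fingers off it) (linear speed of drum above 0.4 m/s and contact force between the fingers and drum below 0.01 N).
It fails at once if the drawer or cabinet is rammed (over 45 N) (contact force between any of the fingers, the arm and cabinet above 45 N).
It fails at once if a ring or the filter is moved more than 15 mm (distance of any of mount_ring, scale_ring, filter from where it was at the start of the episode above 0.015 m).
It also fails if it takes over 72 s, if anything falls off the work surface, if the arm or the gripper's body presses on something with over 40 N, if the wrist force passes 120 N, or if a joint passes its speed limit or range.

### The arm

A 6-joint arm with a two-finger parallel gripper is mounted at the origin on the work surface. World frame = base frame: x ahead of the robot, y to its left, z up, the work surface at z = 0. Lengths are in mm, angles in rad, forces in N, time in s.
With the tool pointing down it reaches from about 275 to 1000 mm from the base axis. Payload 8.4 kg.
Tool frame: the origin (TCP) lies on the centre line of the jaws, within the pads' length; the fingertips stand 17 mm ahead of it and the grasp point (between the pads) lies 2 mm behind it (r.tcp_to_tips is the z of the fingertips in the tool frame, in mm); z points along the fingers, y is the direction in which the jaws open and shut (so a half turn about z gives the same grasp; the last joint's range is limited). The gripper opens to 85 mm and grips with 20 to 120 N. Pads are 22 mm wide; open, the fingers measure 114 mm over their backs; the gripper's body (76 mm by 85 mm) begins 54 mm behind the grasp point. The pads swing forward as they close: fully open they stand 13 mm farther back than shut.
Start: joints at [-1.116, 0.353, 1.633, -0, 1.155, -0.002], TCP at [275.673, -560.921, 248.281] pointing down, gripper open.
Joint ranges: [-2.63, 2.63], [-0.92, 2.1], [0.06, 2.66], [-1.3, 4.44], [0, 2.69], [-3.02, 3.02]. Speed limits (rad/s): [2.22, 2.22, 2.79, 3.14, 3.14, 3.14].

### API

Orientations are given as [roll, pitch, yaw] about the fixed x, y, z axes, in that order (R = Rz(yaw) Ry(pitch) Rx(roll)).
In Python, from rig import r, cams, job gives the robot as it stands.
- The arm moves only by the tool drive_tool, never from a script. Its argument "deltas" is a list of rows, each a list of 4 numbers: the shift along the tool's x, y, z in cm, then the turn about the tool's z in rad. In form: [[x, y, z, roll], ...]. A call has 1 to 12 rows; each row shifts and turns the commanded pose from where the row before left it, along the tool's axes as they then stand; what a row does not reach is not made up. A row lasts 1/12 s, in which the tool goes at most 41.7 mm and 7.16 degrees, less where a joint would pass 70% of its speed; a pose out of reach is approached as far as the arm can. A call with a gripper value outside its range is refused whole. "jaw" is the closure, from 0 (fully open) to 1 (shut), set as the call begins (left out, the last holds). The fingers move at their own pace and stop on an object; "force" is the grip in N (left out, the last holds). Time passes only in rows, so rows that do not move let the fingers close. It gives the time, the measured TCP pose, the force and the opening at its end, in the units of the state.
- r.sense(): the state, without advancing time (a new reading comes with each control period).
- cams.grab_frame(name): name is "scene" or "top"; returns (picture, depth): 400x640x3 uint8, red, green, blue; 400x640 float32, mm along the optical axis (not along the pixel's ray), 0 where there is no reading.
- cams.camera_params(name): a dict with "fx", "fy", "cx", "cy" (pixels), "R" (3x3) and "t" (3): a world point X has camera coordinates R X + t. Camera axes: x right, y down, z forward; pixel columns grow to the right and rows downward; lengths in mm; the calibration is good to about 2 mm. A picture is of the moment at which its call begins. camera_params takes no time and is no camera call.
- job.sign_off(): hands the job in, once; it reports no verdict.
The state is a dict: "clock": time; "qpos": joint angles; "qvel": joint speeds; "joint_efforts": joint torques, N m; "eef_pos": TCP position; "tcp_rot": TCP orientation; "contact_force": force on the tool from outside, world axes, zero at the start; "wrist_torque": the same for the moment, N m; "opening": opening from 0.0 (shut) to 1.0 (fully open).
Only numpy, scipy, OpenCV 4.12 (cv2) and the standard library are available. Lean on these libraries where they do the work, as an engineer would, in place of code of your own. Each camera call takes 0.05 s, during which the arm holds its last target. There are 200 camera calls.

## Working session

There is one attempt and no reset: what is moved stays moved. The work goes in short steps, Python scripts to look and compute and a tool call to move; the robot and the scene stay as the last step left them, time stands still between calls to the robot, and variables do not carry over. Pictures are saved under pics/ and viewed, about 8 in all and at most 12, crops included, and the job is handed in when it is done.

Besides the shell and the picture viewer there is one more tool, called by a JSON object that holds its "name" and its "arguments". drive_tool: Moves the arm, as the interface text tells. Its arguments: {"type":"object","properties":{"deltas":{"type":"array"},"jaw":{"type":"number"},"force":{"type":"number"}},"required":["deltas"]}

```bash
mkdir -p pics; ls
cat > h.py <<'E'
import numpy as np, cv2
from rig import r, cams, job
def grab(n,f=None):
    im,d=cams.grab_frame(n)
    if f: cv2.imwrite('pics/'+f+'.png',im[:,:,::-1])
    return im,d
def ray(n,u,v,z):
    p=cams.camera_params(n);R=np.array(p['R']);t=np.array(p['t'])
    c=-R.T@t; d=R.T@np.array([(u-p['cx'])/p['fx'],(v-p['cy'])/p['fy'],1.])
    return c+d*(z-c[2])/d[2]
def pts(n,d):
    p=cams.camera_params(n);R=np.array(p['R']);t=np.array(p['t'])
    v,u=np.mgrid[:d.shape[0],:d.shape[1]]
    P=np.stack([(u-p['cx'])/p['fx']*d,(v-p['cy'])/p['fy']*d,d],-1)
    return (P-t)@R
E
python3 - <<'E'
from h import *
grab('top','t0');grab('scene','s0')
for n in('top','scene'):
    p=cams.camera_params(n);print(n,-np.array(p['R']).T@np.array(p['t']),p['fx'])
print(r.sense(), r.tcp_to_tips)
E
```

```text
pics
top [ 410.11752898  -86.30024828 1108.07404484] 475.23194875212386
scene [ 765.2502794  -429.91401948  803.54240356] 410.484657824451
{'clock': 0.1, 'qpos': array([-1.11635510e+00,  3.53542983e-01,  1.63404931e+00,  3.78760197e-05,
        1.15519749e+00, -2.41064741e-03]), 'qvel': array([-0.00070392, -0.00106192, -0.00063943, -0.00131367, -0.00057572,
       -0.0006353 ]), 'joint_efforts': array([-1.73113727e-03, -6.06358266e+01, -3.42819786e+01, -1.42750537e-04,
        3.94717834e-03,  2.23655616e-05]), 'eef_pos': array([ 275.53272479, -560.54415883,  247.66364138]), 'tcp_rot': array([-3.14039562e+00, -3.75192197e-05,  4.56836539e-01]), 'contact_force': array([-0.76772179, -0.30098385, -0.14452932]), 'wrist_torque': array([-0.00022202, -0.0248188 , -0.07760899]), 'opening': 1.0038824022456765} 17.0
```

View pics/t0.png

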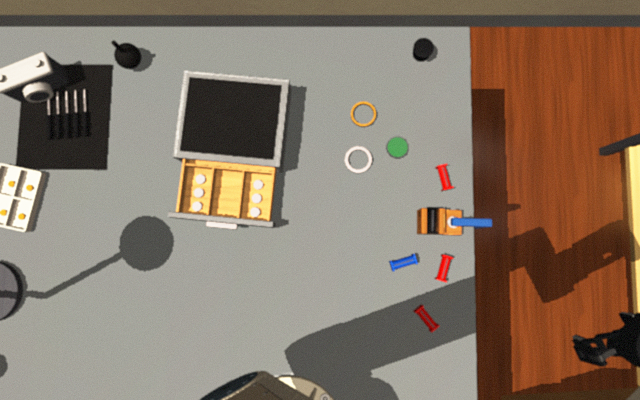

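View pics/s0.png

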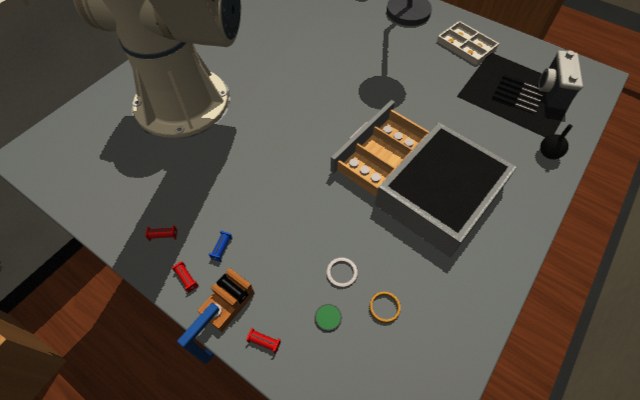

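Run:
```python
from h import *
it,dt=grab('top');is_,ds=grab('scene')
a=cv2.resize(it[195:250,385:500],None,fx=6,fy=6,interpolation=cv2.INTER_CUBIC)
b=cv2.resize(is_[225:345,170:300],None,fx=5,fy=5,interpolation=cv2.INTER_CUBIC)[:600]
cv2.imwrite('pics/c1.png',a[:,:,::-1]);cv2.imwrite('pics/c2.png',b[:,:,::-1])
P=pts('top',dt)
np.set_printoptions(precision=0,suppress=True,linewidth=250)
print(P[200:244:2,416:466:2,2])
print(P[140:236:6,160:300:6,2])
```

```text
[[-1. -3. -1. -2.  1. -2. -1. -0. -0. -3. -1. -3. -1. -1. -1.  1.  1. -3.  1. -0.  2.  2. -1.  0.  2.]
 [-2. -4.  0. -0. -5.  4.  2. -2. -0. -4.  0. -4. -0. -4.  0. -5.  1.  2.  1.  0. -1.  5.  2.  0. -3.]
 [ 1.  1. -2. -0. -1. -2. -1. -0. -0. -2.  2. -1. -1. -2. -1. -1. -0. -2.  0. -4. -3. -1. -5. -2. -2.]
 [-3. -1. -2.  2. -4. -3.  2.  0.  1. -1. -4. -1. -0. -1. -2. -0. -2.  2. -1. -3.  2. -1. -2. -3.  1.]
 [-4.  3. -3. 59. 55. 55. 54. 54. 53. 53. 55. 52.  0.  0. -0.  0. -3. -2.  4. -0. -1. -1.  0.  0.  2.]
 [-0. 15. 39. 59. 57. 55. 41. 51. 53. 48. 46. 43. 56. 54. 54. 28. 27. 28. 26. 27. 28. 28. 27.  1.  2.]
 [ 2. 13. 41. 50. 55. 57. 47. 49. 52. 51. 46. 47. 55. 52. 54. 29. 28. 31. 29. 29. 31. 29. 30. -2.  0.]
 [-0. 16. 39. 55. 56. 54. 43. 52. 51. 52. 48. 45. 56. 56. 53. 29. 26. 28. 27. 25. 31. 29. 31.  0. -0.]
 [-5. 13. 36. 53. 56. 54. 45. 48. 51. 48. 44. 45. 55. 54. 50. 26. 30. 29. 30. 30. 28. 32. 27. -4. -5.]
 [-0. 18. 38. 58. 56. 49. 46. 52. 50. 53. 46. 40. 54. 57. 58. 29. 30. 36. 48. 49. 52. 53. 54. 51. 54.]
 [-0. 17. 41. 58. 53. 58. 44. 49. 50. 49. 45. 47. 57. 54. 53. 28. 31. 
[... 2819 characters left out ...]
0.   15.    8.   41.   11.   15.   12.   14.   12.   13.   12.   14.   14.   12.    3.   -1.    2.   -2.   -2.]
 [  -5.   -3.   62.   41.   12.   14.   13.   14.   39.   14.   12.   12.   11.   40.   15.   18.   16.   12.   44.   -2.   -1.    0.   -4.   -4.]
 [  -0.   -1.   -3.   32.   62.   60.   64.   60. 1108.   64.   64.   64.   62.   43.   13.   14.   15.   11.   47.   -3.    0.    1.   -1.    1.]
 [  -3.   -2.   -2.    4.   -2.   -2. 1108.   -1.   49.   48.   45.   47.   43.   30.   64.   59.   61.   63.   65.   36.   -1.   -3.   -2.   -1.]
 [  -2.   -2.   -2.   -0.    3.   -2.   -2.   -3.   -0.    1.   -1.   -1.   -1.   -1.    0.   -0.   -2.    1.    0.   -4.    3.    0.   -2.   -1.]]
```

View pics/c1.png

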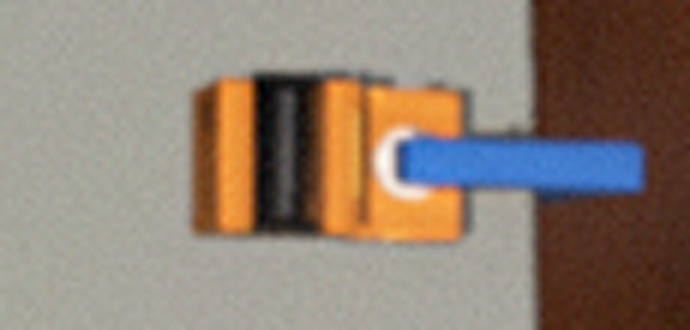

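View pics/c2.png

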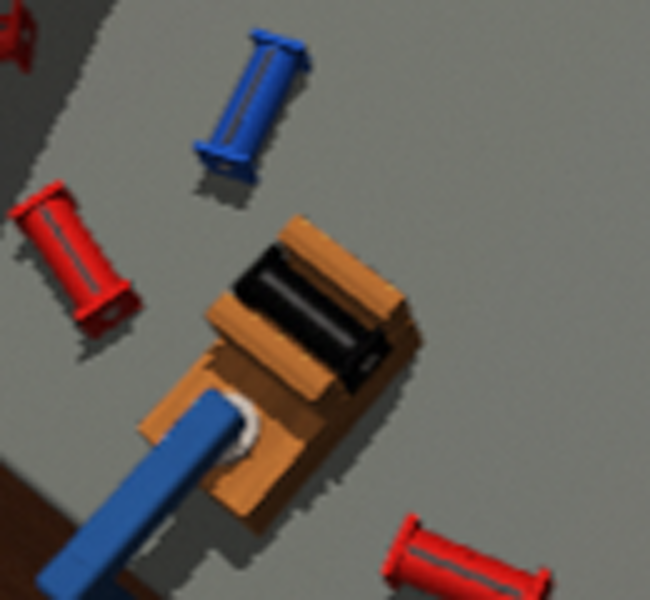

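```bash
cat > m.py <<'E'
from h import *
np.set_printoptions(precision=2,suppress=True,linewidth=200)
def rect(mask,n,z):
    c=max(cv2.findContours(mask.astype(np.uint8),cv2.RETR_EXTERNAL,cv2.CHAIN_APPROX_NONE)[0],key=cv2.contourArea)
    X=np.array([ray(n,*p[0],z)[:2] for p in c],np.float32)
    return cv2.minAreaRect(X)
def box(mask,lo):
    m=np.zeros_like(mask);m[lo[0]:lo[1],lo[2]:lo[3]]=1;return mask&m
if __name__=='__main__':
    it,dt=grab('top');Z=pts('top',dt)[...,2]
    Zf=cv2.medianBlur(Z.astype(np.float32),3)
    print('cab',rect(box(Zf>68,(60,180,160,300)),'top',76))
    print('panel',rect(box((Zf>55)&(Zf<70),(205,232,160,285)),'top',64))
    print('pullbar',rect(box((Zf>35)&(Zf<52),(215,236,200,245)),'top',45))
    # block: sub-pixel edges of the left and right cheek
    g=it[...,0].astype(float)-it[...,2]   # red-blue: wood
    k=8; G=cv2.resize(g[195:250,385:500],None,fx=k,fy=k,interpolation=cv2.INTER_CUBIC)
    def un(u,v): return (u+.5)/k-.5+385,(v+.5)/k-.5+195
    for name,a,b in(('L',422.5,426),('R',440,443.5)):
        P=[]
        for c in np.arange(a,b,.5):
            col=G[:,int((c-385+.5)*k)]>60
            i=np.where(col)[0]; P.append([ray('top',*un(int((c-385+.5)*k),e),56)[:2] for e in(i[0]-.5,i[-1]+.5)])
        print(name,np.array(P).mean(0),'mid x',np.array(P)[...,0].mean(),'len',np.ptp(np.array(P)[...,0],axis=1))
    for rrow in(212,217,222,227,231):
        row=G[int((rrow-195+.5)*k)]>60; e=np.where(np.diff(row.astype(int)))[0]
        print(rrow,[ (round(float(ray('top',*un(q+.5,(rrow-195+.5)*k-.5),56)[0]),1),round(float(ray('top',*un(q+.5,(rrow-195+.5)*k-.5),56)[1]),1)) for q in e])
E
python3 m.py
```

```text
cab ((697.310302734375, 136.20806884765625), (240.55615234375, 200.9397735595703), 85.0711898803711)
panel ((472.3970031738281, 155.57891845703125), (235.3316650390625, 12.064888000488281), 85.038330078125)
pullbar ((460.3001403808594, 152.79335021972656), (79.5893783569336, 12.227285385131836), 85.30673217773438)
L [[ 504.4  -294.61]
 [ 446.38 -294.06]] mid x 475.38809405376986 len [58.74 58.46 58.18 57.9  57.9  57.62 57.35]
R [[ 504.29 -333.03]
 [ 445.82 -332.26]] mid x 475.053301003126 len [58.13 58.4  58.4  58.67 58.39 58.66 58.66]
212 [(493.8, -279.0), (494.1, -301.2), (494.4, -322.9), (495.0, -376.8)]
217 [(482.8, -278.6), (483.1, -301.1), (483.3, -322.8), (483.6, -350.1), (483.9, -367.1), (483.9, -375.0)]
222 [(471.7, -278.5), (472.0, -301.0), (472.3, -322.6), (472.6, -344.5)]
227 [(460.7, -278.7), (461.0, -300.6), (461.3, -321.9), (461.7, -353.1), (461.8, -361.3), (462.0, -376.5)]
231 [(451.9, -278.4), (452.2, -300.5), (452.5, -322.1), (453.2, -376.1)]
```

Run:
```python
from h import *
np.set_printoptions(precision=0,suppress=True,linewidth=220)
ims={n:grab(n)[0].astype(np.float32) for n in('top','scene')}
def prof(n,P):
    p=cams.camera_params(n);C=P@np.array(p['R']).T+np.array(p['t'])
    u=p['fx']*C[:,0]/C[:,2]+p['cx'];v=p['fy']*C[:,1]/C[:,2]+p['cy']
    return cv2.remap(ims[n],u.astype(np.float32)[:,None],v.astype(np.float32)[:,None],cv2.INTER_LINEAR)[:,0]
for n in ims:
    for lab,P in(('L cheek along x',[(x,-295,56) for x in range(438,516,2)]),('R cheek',[(x,-334,56) for x in range(438,516,2)]),('drum top x',[(x,-314.5,52) for x in range(438,516,2)]),('across y @476',[(476,y,56) for y in range(-348,-270,2)])):
        q=prof(n,np.array(P,float)); print(n,lab);print(np.c_[np.array(P)[:,0 if 'x' in lab or 'R' in lab else 1],q[:,0],q[:,2]].T)
```

```text
top L cheek along x
[[438. 440. 442. 444. 446. 448. 450. 452. 454. 456. 458. 460. 462. 464. 466. 468. 470. 472. 474. 476. 478. 480. 482. 484. 486. 488. 490. 492. 494. 496. 498. 500. 502. 504. 506. 508. 510. 512. 514.]
 [166. 168. 166. 153. 149. 184. 222. 232. 231. 232. 232. 231. 231. 232. 232. 232. 232. 232. 234. 232. 233. 233. 232. 233. 233. 233. 235. 234. 232. 234. 235. 233. 210. 180. 164. 165. 168. 169. 173.]
 [156. 158. 157. 139. 101.  62.  56.  59.  57.  62.  59.  56.  57.  59.  58.  56.  57.  56.  60.  57.  57.  57.  55.  56.  58.  58.  59.  55.  56.  55.  56.  53.  66. 104. 142. 158. 160. 157. 158.]]
top R cheek
[[438. 440. 442. 444. 446. 448. 450. 452. 454. 456. 458. 460. 462. 464. 466. 468. 470. 472. 474. 476. 478. 480. 482. 484. 486. 488. 490. 492. 494. 496. 498. 500. 502. 504. 506. 508. 510. 512. 514.]
 [168. 166. 164. 150. 164. 207. 224. 229. 227. 226. 227. 227. 229. 228. 230. 230. 231. 231. 230. 230. 231. 232. 232. 231. 231. 231. 231. 230. 229. 229. 232. 235. 210. 151. 114. 145. 165. 170. 168.]
 [156. 155. 154. 131.  84.  60.  59.  61.  61.  60.  58.  58.  60.  59.  64. 
[... 3343 characters left out ...]
4. -342. -340. -338. -336. -334. -332. -330. -328. -326. -324. -322. -320. -318. -316. -314. -312. -310. -308. -306. -304. -302. -300. -298. -296. -294. -292. -290. -288. -286. -284. -282. -280. -278.
  -276. -274. -272.]
 [  92.   92.   83.   70.  129.  159.  164.  179.  182.  177.  104.   28.    4.    5.   10.   26.   56.   43.   12.    5.   28.   67.   62.   84.  151.  159.  174.  182.  183.  153.  117.  115.  115.  115.  116.  117.
   115.  115.  115.]
 [  24.   25.   23.   20.   34.   42.   44.   48.   50.   51.   30.   10.    3.    4.    8.   23.   54.   41.   11.    4.   11.   18.   18.   23.   40.   42.   47.   49.   51.   63.  103.  109.  110.  110.  111.  111.
   110.  110.  110.]]
```

{"name": "drive_tool", "arguments": {"deltas": [[0,0,0,-0.122],[0,0,0,-0.122],[0,0,0,-0.122],[0,0,0,-0.122],[0,0,0,-0.122],[0,0,0,-0.122],[0,0,0,-0.122],[0,0,0,-0.122],[0,0,0,-0.122],[0,0,0,0]], "jaw": 0, "force": 25}}

```text
clock: 1.18
eef_pos: [275.7, -560.9, 248.3]
tcp_rot: [-3.142, -0.0, 1.56]
contact_force: [-1.2, 0.4, 0.8]
opening: 1.001
```

{"name": "drive_tool", "arguments": {"deltas": [[1.5,1.2,0,0],[3,2.4,0,0],[3.2,2.6,0,0],[3.2,2.6,0,0],[3.2,2.6,0,0],[3.2,2.6,0,0],[3,2.4,0,0],[2.5,2,0,0],[1.8,1.5,0,0],[0,0,0,0],[0,0,0,0]]}}

```text
clock: 2.1
eef_pos: [479.2, -317.3, 248.3]
tcp_rot: [-3.141, 0.0, 1.554]
contact_force: [-0.8, -0.9, -0.5]
opening: 0.997
```

{"name": "drive_tool", "arguments": {"deltas": [[0.28,-0.42,1,0],[0,0,2.5,0],[0,0,3.2,0],[0,0,3.2,0],[0,0,3,0],[0,0,2,0],[0,0,1.5,0],[0,0,1.2,0],[0,0,1,0],[0,0,0.8,0],[0,0,0.5,0],[0,0,0,0]]}}

```text
clock: 3.1
eef_pos: [474.0, -315.3, 48.6]
tcp_rot: [-3.141, -0.0, 1.554]
contact_force: [-0.8, 1.8, 0.2]
opening: 0.999
```

Run:
```python
from h import *
i,_=grab('scene');j,_=grab('top')
b=cv2.resize(i[185:330,150:310],None,fx=2.5,fy=2.5,interpolation=cv2.INTER_CUBIC)
c=cv2.resize(j[170:270,370:500],None,fx=3,fy=3,interpolation=cv2.INTER_CUBIC)
o=np.zeros((400,800,3),np.uint8);o[:b.shape[0],:b.shape[1]]=b;o[:300,400:790]=c
cv2.imwrite('pics/c3.png',o[:,:,::-1])
```

```text
(no output)
```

View pics/c3.png

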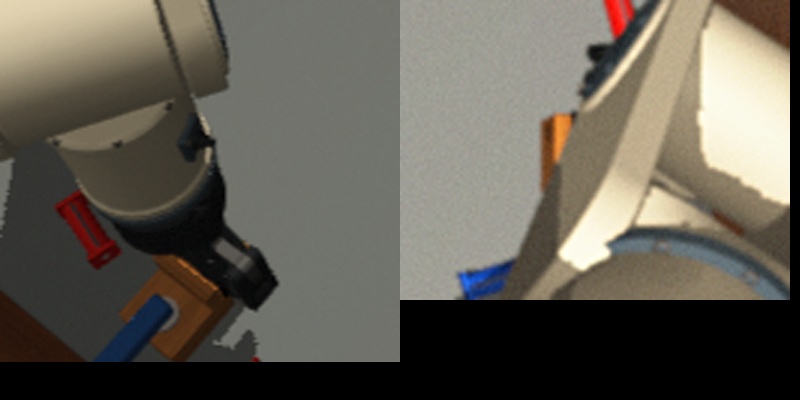

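{"name": "drive_tool", "arguments": {"deltas": [[0.08,0.1,0,0],[0,0,0,0],[0,0,0,0],[0,0,0,0],[0,0,0,0]], "jaw": 0.27, "force": 20}}

```text
clock: 3.62
eef_pos: [475.6, -314.5, 49.6]
tcp_rot: [3.141, 0.0, 1.555]
contact_force: [-0.3, 0.1, 0.6]
opening: 0.731
```

{"name": "drive_tool", "arguments": {"deltas": [[0,0,0,0],[0,0,0,0],[0,0,0,0],[0,0,0,0],[0,0,0,0],[0,0,0,0]], "jaw": 0.4}}

```text
clock: 4.12
eef_pos: [475.5, -314.5, 49.6]
tcp_rot: [3.141, 0.0, 1.555]
contact_force: [-1.4, 0.8, 5.9]
opening: 0.676
```

{"name": "drive_tool", "arguments": {"deltas": [[0,0,0,0],[0,0,0,0],[0,0,-0.3,0],[0,0,-0.6,0],[0,0,-1,0],[0,0,-1.5,0],[0,0,-2,0],[0,0,-2,0],[0,0,-1.5,0],[0,0,-1,0],[0,0,0,0]], "force": 30, "jaw": 0.5}}

```text
clock: 5.03
eef_pos: [476.6, -315.3, 151.0]
tcp_rot: [3.138, 0.002, 1.555]
contact_force: [0.4, -0.8, -0.4]
opening: 0.674
```

Run:
```python
from h import *
i,_=grab('scene')
b=cv2.resize(i[150:330,150:330],None,fx=2.5,fy=2.5,interpolation=cv2.INTER_CUBIC)
cv2.imwrite('pics/c4.png',b[:,:,::-1])
```

```text
(no output)
```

View pics/c4.png

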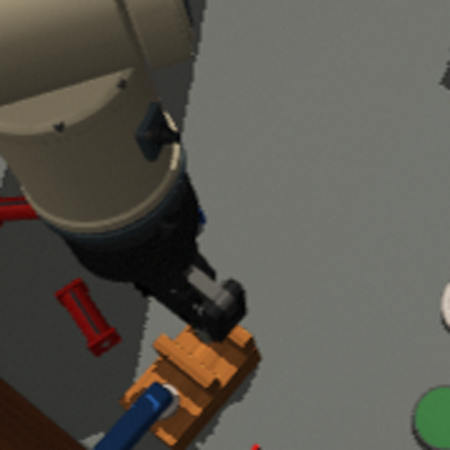

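{"name": "drive_tool", "arguments": {"deltas": [[0.8,-0.2,0,0],[1.5,-0.4,0,0],[2.2,-0.5,0,0],[2.6,-0.6,0,0],[2.6,-0.6,0,0],[2.6,-0.6,0,0],[2.2,-0.5,0,0],[1.5,-0.4,0,0],[1,-0.1,0,0],[0.5,0,0,0],[0,0,0,0]]}}

```text
clock: 6.0
eef_pos: [438.9, -137.8, 147.9]
tcp_rot: [-3.141, -0.0, 1.556]
contact_force: [-0.4, -0.2, -0.6]
opening: 0.67
```

{"name": "drive_tool", "arguments": {"deltas": [[0,0,0,0.06],[0,0,0,0.1],[0,0,0,0.12],[0,0,0,0.12],[0,0,0,0.12],[0,0,0,0.12],[0,0,0,0.12],[0,0,0,0.12],[0,0,0,0.12],[0,0,0,0.12],[0,0,0,0.12],[0,0,0,0.12]]}}

```text
clock: 7.0
eef_pos: [439.5, -139.7, 148.1]
tcp_rot: [3.141, 0.0, 0.188]
contact_force: [-0.1, 0.4, -1.5]
opening: 0.672
```

{"name": "drive_tool", "arguments": {"deltas": [[0,0,0,0.12],[0,0,1,0.1],[0,0,1.5,0.06],[0,0,1.5,0],[0,0,1.5,0],[0,0,1.2,0],[0,0,1,0],[0,0,0.8,0],[0,0,0.6,0],[0,0,0,0],[0,0,0,0]]}}

```text
clock: 7.92
eef_pos: [439.3, -139.0, 57.2]
tcp_rot: [-3.142, 0.0, -0.085]
contact_force: [-0.4, -0.1, 0.1]
opening: 0.675
```

{"name": "drive_tool", "arguments": {"deltas": [[0,0,0.8,0],[0,0,0.8,0],[0,0,0.7,0],[0,0,0.5,0],[0,0,0.4,0],[0,0,0.2,0],[0,0,0.1,0],[0,0,0,0],[0,0,0,0]]}}

```text
clock: 8.67
eef_pos: [439.4, -138.9, 22.4]
tcp_rot: [3.142, -0.0, -0.085]
contact_force: [0.3, 0.2, -0.6]
opening: 0.673
```

{"name": "drive_tool", "arguments": {"deltas": [[0,0,0.05,0],[0,0,0.05,0],[0,0,0.05,0],[0,0,0.05,0],[0,0,0,0],[0,0,0,0]]}}

```text
clock: 9.17
eef_pos: [439.2, -138.9, 20.3]
tcp_rot: [-3.142, 0.0, -0.085]
contact_force: [0.5, 1.0, -1.2]
opening: 0.671
```

{"name": "drive_tool", "arguments": {"deltas": [[0,0,0.05,0],[0,0,0.05,0],[0,0,0,0],[0,0,0,0]]}}

```text
clock: 9.5
eef_pos: [439.3, -138.9, 19.6]
tcp_rot: [3.142, -0.0, -0.085]
contact_force: [-1.5, 1.0, 6.7]
opening: 0.673
```

Contact with the bench at the expected height. Release.

{"name": "drive_tool", "arguments": {"deltas": [[0,0,0,0],[0,0,0,0],[0,0,0,0],[0,0,0,0],[0,0,0,0],[0,0,0,0]], "jaw": 0}}

```text
clock: 10.0
eef_pos: [439.3, -138.9, 19.2]
tcp_rot: [-3.142, 0.0, -0.085]
contact_force: [-0.4, -0.8, -0.4]
opening: 1.003
```

{"name": "drive_tool", "arguments": {"deltas": [[0,0,-0.5,0],[0,0,-1.5,0],[0,0,-3,0],[0,0,-3,0],[-2,0,-3,0],[-3.5,0,-2,0],[-3.5,0,0,0],[-3,0,0,0],[-2,0,0,0],[0,0,0,0]]}}

```text
clock: 10.83
eef_pos: [295.3, -125.7, 149.0]
tcp_rot: [-3.141, 0.003, -0.086]
contact_force: [-1.2, 0.0, -0.5]
opening: 1.001
```

Run:
```python
from m import *
i,_=grab('scene');j,_=grab('top')
b=cv2.resize(i[:,100:500],None,fx=1,fy=1)
c=cv2.resize(j[180:300,280:480],None,fx=2,fy=2,interpolation=cv2.INTER_CUBIC)
o=np.zeros((400,800,3),np.uint8);o[:,:400]=b;o[:240,400:800]=c
cv2.imwrite('pics/c5.png',o[:,:,::-1])
p=cams.camera_params('top');C=np.array(p['R'])@np.array([439.3,-139,24])+p['t'];u,v=p['fx']*C[0]/C[2]+p['cx'],p['fy']*C[1]/C[2]+p['cy'];print(u,v)
u,v=int(u),int(v)
m=box(j.max(2)<110,(v-20,v+20,u-25,u+25));print('drum',rect(m,'top',22))
m=box(j.max(2)<80,(v-20,v+20,u-25,u+25));print('drum',rect(m,'top',22))
```

```text
352.65526435492484 236.3096472561648
drum ((442.4967346191406, -143.34133911132812), (65.82090759277344, 23.603225708007812), 85.75702667236328)
drum ((443.4417419433594, -140.4892578125), (59.18675231933594, 20.798044204711914), 85.57124328613281)
```

View pics/c5.png

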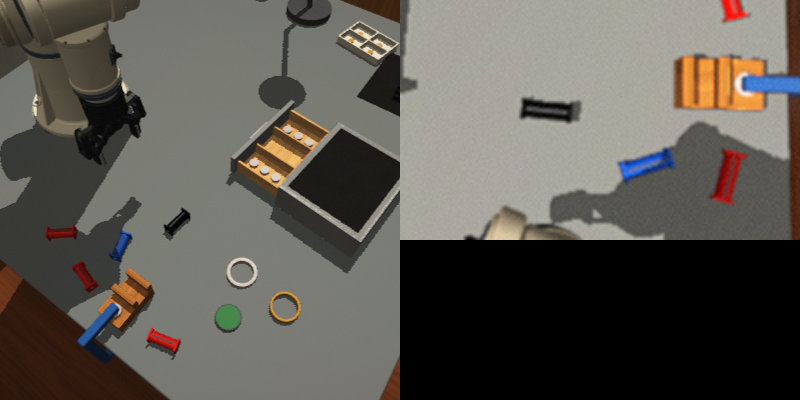

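{"name": "drive_tool", "arguments": {"deltas": [[0,0,0,-0.12],[0,0,0,-0.12],[0,0,0,-0.12],[0,0,0,-0.12],[0,0,0,-0.12],[0,0,0,-0.12],[0,0,0,-0.12],[0,0,0,-0.12],[0,0,0,-0.12],[0,0,0,-0.12],[0,0,0,-0.12],[0,0,0,-0.12]], "jaw": 0.5}}

```text
clock: 11.93
eef_pos: [301.3, -127.3, 149.5]
tcp_rot: [3.141, 0.0, 1.361]
contact_force: [-0.4, -0.4, -0.5]
opening: 0.504
```

{"name": "drive_tool", "arguments": {"deltas": [[0,0,0,-0.12],[0,1,0,-0.011],[0,2.4,0,0],[0,2.8,0,0],[0,2.8,0,0],[-0.1,2.6,0,0],[0,1.8,0,0],[0,1.3,0,0],[0,0,0,0],[0,0,0,0]]}}

```text
clock: 12.77
eef_pos: [447.2, -140.5, 148.9]
tcp_rot: [-3.141, -0.0, 1.484]
contact_force: [-0.2, 0.1, -0.4]
opening: 0.5
```

{"name": "drive_tool", "arguments": {"deltas": [[0.05,-0.57,1,0],[0,0,2.2,0],[0,0,2.5,0],[0,0,2.2,0],[0,0,1.6,0],[0,0,1.2,0],[0,0,1,0],[0,0,0.7,0],[0,0,0.4,0],[0,0,0.2,0],[0,0,0,0],[0,0,0,0]]}}

```text
clock: 13.77
eef_pos: [440.8, -139.7, 19.7]
tcp_rot: [3.141, 0.0, 1.486]
contact_force: [-0.2, -0.5, 0.0]
opening: 0.502
```

{"name": "drive_tool", "arguments": {"deltas": [[0,0,0,0],[0,0,0,0],[0,0,0,0],[0,0,0,0],[0,0,0,0],[0,0,0,0],[0,0,0,0]], "jaw": 0.85, "force": 30}}

```text
clock: 14.35
eef_pos: [440.8, -139.7, 19.9]
tcp_rot: [3.141, 0.0, 1.486]
contact_force: [-0.9, -0.1, 4.9]
opening: 0.216
```

{"name": "drive_tool", "arguments": {"deltas": [[0,0,-0.3,0],[0,0,-0.6,0],[0,0,-1,0],[0,0,-1.5,0],[0,0,-2,0],[0,0,-2,0],[0,0,-1.5,0],[0,0,-1,0],[0,0,-0.5,0],[0,0,0,0]]}}

```text
clock: 15.18
eef_pos: [441.1, -139.7, 124.5]
tcp_rot: [3.139, 0.0, 1.486]
contact_force: [0.6, 1.0, -0.9]
opening: 0.217
```

Run:
```python
from m import *
i,_=grab('scene');j,_=grab('top')
b=cv2.resize(i[130:280,170:330],None,fx=2.5,fy=2.5,interpolation=cv2.INTER_CUBIC)
c=cv2.resize(j[140:260,150:350],None,fx=2,fy=2,interpolation=cv2.INTER_CUBIC)
o=np.zeros((400,800,3),np.uint8);o[:375,:400]=b;o[:240,400:800]=c
cv2.imwrite('pics/c6.png',o[:,:,::-1])
```

```text
(no output)
```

View pics/c6.png

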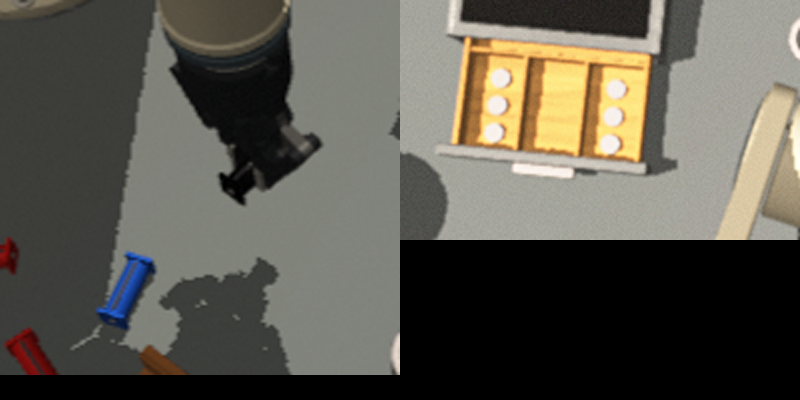

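Run:
```python
from h import *
np.set_printoptions(precision=0,suppress=True,linewidth=220)
c=np.array([533.2,150.4]);th=-.086;ex=np.array([np.cos(th),np.sin(th)]);ey=np.array([-np.sin(th),np.cos(th)])
im={n:grab(n)[0].astype(np.float32) for n in('top','scene')}
def prof(n,P):
    p=cams.camera_params(n);C=P@np.array(p['R']).T+np.array(p['t'])
    u=p['fx']*C[:,0]/C[:,2]+p['cx'];v=p['fy']*C[:,1]/C[:,2]+p['cy']
    return cv2.remap(im[n],u.astype(np.float32)[:,None],v.astype(np.float32)[:,None],cv2.INTER_CUBIC)[:,0]
s=np.r_[-46:-24:1.5,24:46:1.5]
for n in im:
    for a in(-20,15):
        P=np.array([[*(c+ex*a+ey*t),44] for t in s]);q=prof(n,P);print(n,a);print(np.c_[s,q[:,0],q[:,2]].T.round(1))
s=np.arange(-75,-45,1.5)   # panel top, along x
for n in im:
    P=np.array([[*(c+ex*t+ey*10),64] for t in s]);q=prof(n,P);print(n,'panel');print(np.c_[s,q[:,0],q[:,2]].T)
```

```text
top -20
[[-46. -44. -43. -42. -40. -38. -37. -36. -34. -32. -31. -30. -28. -26. -25.  24.  26.  27.  28.  30.  32.  33.  34.  36.  38.  39.  40.  42.  44.  45.]
 [174. 171. 165. 138. 117. 117. 177. 246. 255. 257. 255. 254. 253. 253. 253. 166. 155. 132. 108.  90. 114. 170. 232. 264. 255. 254. 253. 253. 253. 253.]
 [ 62.  58.  58.  52.  43.  34.  56.  91. 110. 124. 127. 130. 130. 126. 124.  62.  53.  44.  40.  34.  38.  54.  89. 121. 129. 126. 122. 124. 119. 116.]]
top 15
[[-46. -44. -43. -42. -40. -38. -37. -36. -34. -32. -31. -30. -28. -26. -25.  24.  26.  27.  28.  30.  32.  33.  34.  36.  38.  39.  40.  42.  44.  45.]
 [171. 170. 162. 138. 115. 120. 167. 225. 253. 258. 255. 253. 253. 253. 252. 173. 161. 135. 110.  90. 109. 167. 235. 264. 255. 254. 254. 254. 253. 253.]
 [ 61.  59.  55.  46.  41.  45.  54.  82. 111. 122. 123. 120. 119. 119. 118.  63.  57.  45.  35.  31.  35.  54.  87. 112. 120. 127. 130. 129. 128. 130.]]
scene -20
[[-46. -44. -43. -42. -40. -38. -37. -36. -34. -32. -31. -30. -28. -26. -25.  24.  26.  27.  28.  30.  32.  33.  34.  36.  38.  39.  40.  42.  44.  45.]
 [
[... 715 characters left out ...]
.  37.  48.  73.  89.  84.  65.  44.  49.  86. 131. 153.]]
top panel
[[-75. -74. -72. -70. -69. -68. -66. -64. -63. -62. -60. -58. -57. -56. -54. -52. -51. -50. -48. -46.]
 [251. 249. 248. 244. 232. 200. 179. 189. 199. 205. 204. 207. 196. 170. 160. 162. 166. 185. 208. 217.]
 [238. 235. 234. 228. 204. 171. 158. 174. 184. 187. 186. 191. 177. 139.  97.  67.  53.  59.  75.  83.]]
scene panel
[[-75. -74. -72. -70. -69. -68. -66. -64. -63. -62. -60. -58. -57. -56. -54. -52. -51. -50. -48. -46.]
 [128. 126. 127. 145. 170. 179. 167. 158. 156. 158. 160. 161. 148. 105.  59.  38.  41.  42.  41.  39.]
 [121. 120. 122. 134. 152. 160. 151. 145. 145. 145. 146. 148. 135.  97.  54.  35.  38.  39.  38.  38.]]
```

{"name": "drive_tool", "arguments": {"deltas": [[0.8,0.2,0,0],[1.6,0.4,0,0],[2.4,0.55,0,0],[3,0.7,0,0],[3,0.7,0,0],[3,0.7,0,0],[3,0.7,0,0],[3,0.7,0,0],[3,0.7,0,0],[2.6,0.55,0,0],[1.8,0.4,0,0],[1.2,0.2,0,0]]}}

```text
clock: 16.38
eef_pos: [529.5, 140.4, 122.6]
tcp_rot: [-3.141, -0.0, 1.487]
contact_force: [0.3, 0.6, -1.1]
opening: 0.222
```

{"name": "drive_tool", "arguments": {"deltas": [[0.6,0.1,0,0],[0.3,0,0,0],[0,0,0,0],[0,0,0,0]]}}

```text
clock: 16.72
eef_pos: [530.6, 146.0, 123.0]
tcp_rot: [-3.141, 0.0, 1.485]
contact_force: [-0.6, -0.6, -1.2]
opening: 0.213
```

{"name": "drive_tool", "arguments": {"deltas": [[0.4,0.2,0.5,0],[0,0,1,0],[0,0,1.5,0],[0,0,1.5,0],[0,0,1.3,0],[0,0,1,0],[0,0,0.7,0],[0,0,0.5,0],[0,0,0.3,0],[0,0,0,0],[0,0,0,0]]}}

```text
clock: 17.63
eef_pos: [533.7, 150.6, 40.5]
tcp_rot: [3.141, -0.0, 1.486]
contact_force: [0.6, 0.9, -1.4]
opening: 0.219
```

{"name": "drive_tool", "arguments": {"deltas": [[0,0,0.1,0],[0,0,0.1,0],[0,0,0.1,0],[0,0,0.05,0],[0,0,0,0],[0,0,0,0]]}}

```text
clock: 18.13
eef_pos: [533.5, 150.6, 36.8]
tcp_rot: [3.142, -0.0, 1.486]
contact_force: [0.8, 0.5, -1.3]
opening: 0.219
```

{"name": "drive_tool", "arguments": {"deltas": [[0,0,0.1,0],[0,0,0.05,0],[0,0,0.05,0],[0,0,0.05,0],[0,0,0,0],[0,0,0,0]]}}

```text
clock: 18.63
eef_pos: [533.4, 150.6, 34.2]
tcp_rot: [-3.141, 0.0, 1.486]
contact_force: [-0.4, 0.0, -2.0]
opening: 0.22
```

{"name": "drive_tool", "arguments": {"deltas": [[0,0,0.05,0],[0,0,0.03,0],[0,0,0,0],[0,0,0,0]]}}

```text
clock: 18.97
eef_pos: [533.7, 150.6, 33.9]
tcp_rot: [3.141, -0.0, 1.486]
contact_force: [-1.3, -0.4, 5.2]
opening: 0.223
```

{"name": "drive_tool", "arguments": {"deltas": [[0,0,0,0],[0,0,0,0],[0,0,0,0],[0,0,0,0],[0,0,0,0]], "jaw": 0.6}}

```text
clock: 19.38
eef_pos: [533.4, 150.6, 33.4]
tcp_rot: [-3.141, 0.0, 1.486]
contact_force: [0.8, 0.5, 0.1]
opening: 0.403
```

{"name": "drive_tool", "arguments": {"deltas": [[0,0,-0.3,0],[0,0,-0.8,0],[0,0,-1.5,0],[0,0,-2,0],[0,0,-2.5,0],[0,-1,-2,0],[0,-2.5,-1,0],[0,-3,0,0],[0,-3,0,0],[0,-2.5,0,0],[0,-1.5,0,0],[0,0,0,0]]}}

```text
clock: 20.38
eef_pos: [395.7, 161.7, 134.8]
tcp_rot: [-3.14, 0.001, 1.487]
contact_force: [-0.3, -0.6, -0.8]
opening: 0.401
```

Run:
```python
from m import *
i,_=grab('scene');j,_=grab('top')
b=cv2.resize(i[90:250,310:470],None,fx=2.5,fy=2.5,interpolation=cv2.INTER_CUBIC)
c=cv2.resize(j[140:260,150:350],None,fx=2,fy=2,interpolation=cv2.INTER_CUBIC)
o=np.zeros((400,800,3),np.uint8);o[:400,:400]=b;o[:240,400:800]=c
cv2.imwrite('pics/c7.png',o[:,:,::-1])
print(r.sense()['eef_pos'])
```

```text
[399.51 162.37 135.3 ]
```

View pics/c7.png

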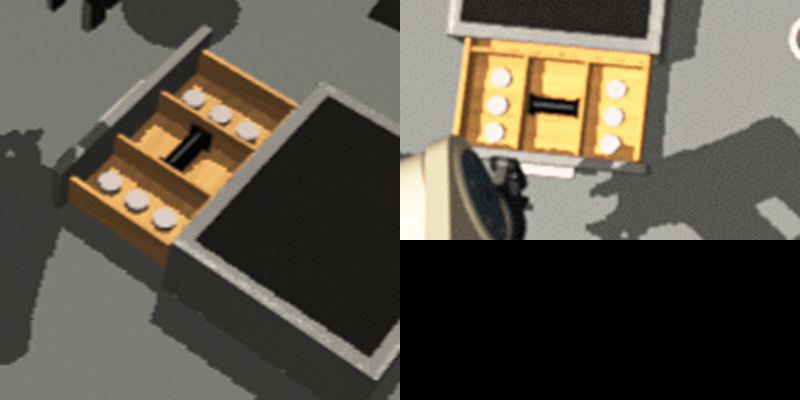

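{"name": "drive_tool", "arguments": {"deltas": [[0,0,1,0],[0,0,2,0],[0,0,2.2,0],[0,0,1.6,0],[0,0,1.2,0],[0,0,0.9,0],[0,0,0,0],[0,0,0,0]], "jaw": 1}}

```text
clock: 21.15
eef_pos: [399.6, 162.1, 45.4]
tcp_rot: [-3.141, 0.0, 1.485]
contact_force: [0.4, -0.4, -0.2]
opening: -0.004
```

{"name": "drive_tool", "arguments": {"deltas": [[0,0.5,0,0],[0,0.8,0,0],[0,0.8,0,0],[0,0.5,0,0],[0,0.3,0,0],[0,0.2,0,0],[0,0.2,0,0],[0,0.2,0,0],[0,0.2,0,0],[0,0,0,0]]}}

```text
clock: 21.98
eef_pos: [436.1, 158.9, 45.5]
tcp_rot: [3.141, -0.0, 1.486]
contact_force: [-0.0, -0.8, 0.1]
opening: 0.003
```

{"name": "drive_tool", "arguments": {"deltas": [[0,0.15,0,0],[0,0.15,0,0],[0,0.15,0,0],[0,0.15,0,0],[0,0.15,0,0],[0,0.2,0,0],[0,0.2,0,0],[0,0.2,0,0]]}}

```text
clock: 22.65
eef_pos: [449.4, 157.7, 45.4]
tcp_rot: [-3.141, 0.0, 1.486]
contact_force: [-0.4, 0.6, 0.1]
opening: -0.0
```

{"name": "drive_tool", "arguments": {"deltas": [[0,0.25,0,0],[0,0.3,0,0],[0,0.4,0,0],[0,0.4,0,0],[0,0.4,0,0],[0,0.4,0,0],[0,0.4,0,0],[0,0.4,0,0],[0,0.4,0,0]]}}

```text
clock: 23.4
eef_pos: [483.0, 154.8, 45.5]
tcp_rot: [-3.141, 0.0, 1.486]
contact_force: [-2.3, 0.6, 0.3]
opening: 0.004
```

Run:
```python
from m import *
i,_=grab('scene');j,_=grab('top')
b=cv2.resize(i[60:220,280:440],None,fx=2.5,fy=2.5,interpolation=cv2.INTER_CUBIC)
c=cv2.resize(j[140:260,150:350],None,fx=2,fy=2,interpolation=cv2.INTER_CUBIC)
o=np.zeros((400,800,3),np.uint8);o[:400,:400]=b;o[:240,400:800]=c
cv2.imwrite('pics/c8.png',o[:,:,::-1])
print(r.sense()['contact_force'])
```

```text
[-0.61 -0.09 -0.94]
```

View pics/c8.png

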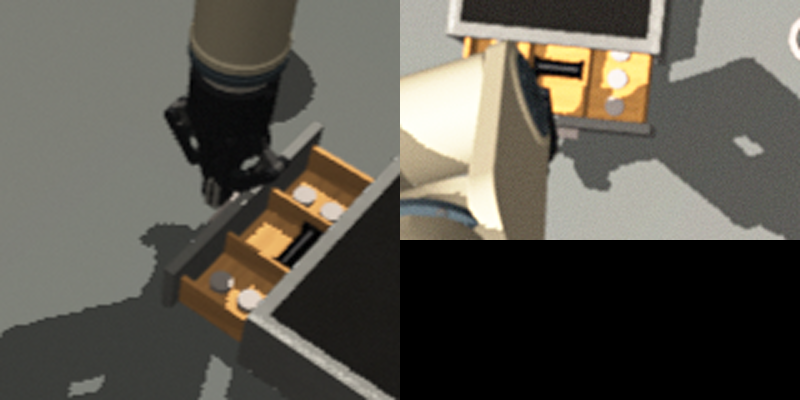

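```bash
cat > d.py <<'E'
from m import *
j,d=grab('top');P=pts('top',d);Z=P[...,2]
c=np.array([697.3,136.2]);th=-.086;ex=np.array([np.cos(th),np.sin(th)]);ey=np.array([-np.sin(th),np.cos(th)])
a=(P[...,:2]-c)@ex; b=(P[...,:2]-c)@ey
m=(Z>57)&(Z<69)&(a<-95)&(a>-260)&(b>-112)&(b<-40)
print('panel centre',np.median(a[m]),m.sum(),'out',-106-np.median(a[m]))
E
python3 d.py
```

```text
panel centre -181.14010981399974 184 out 75.14010981399974
```

{"name": "drive_tool", "arguments": {"deltas": [[0,0.25,0,0],[0,0.4,0,0],[0,0.5,0,0],[0,0.5,0,0],[0,0.5,0,0],[0,0.5,0,0],[0,0.5,0,0],[0,0.5,0,0],[0,0.5,0,0],[0,0.4,0,0],[0,0.4,0,0],[0,0.3,0,0]]}}

```text
clock: 24.55
eef_pos: [535.5, 150.4, 45.5]
tcp_rot: [3.141, -0.0, 1.486]
contact_force: [-0.5, 0.2, -0.3]
opening: 0.003
```

```bash
python3 d.py
```

```text
panel centre -129.90643293720188 184 out 23.906432937201885
```

{"name": "drive_tool", "arguments": {"deltas": [[0,0.2,0,0],[0,0.2,0,0],[0,0.2,0,0],[0,0.2,0,0],[0,0.2,0,0],[0,0.2,0,0],[0,0.2,0,0]]}}

```text
clock: 25.18
eef_pos: [549.1, 149.3, 45.5]
tcp_rot: [3.142, -0.0, 1.486]
contact_force: [-1.9, 0.9, 1.3]
opening: -0.003
```

{"name": "drive_tool", "arguments": {"deltas": [[0,0.15,0,0],[0,0.1,0,0],[0,0.1,0,0],[0,0.1,0,0]]}}

```text
clock: 25.52
eef_pos: [551.2, 148.9, 45.2]
tcp_rot: [-3.137, 0.001, 1.485]
contact_force: [-10.8, 5.0, 8.3]
opening: -0.0
```

{"name": "drive_tool", "arguments": {"deltas": [[0,0.1,0,0],[0,0.1,0,0],[0,0.1,0,0]]}}

```text
clock: 25.77
eef_pos: [551.9, 148.7, 45.0]
tcp_rot: [-3.133, 0.001, 1.485]
contact_force: [-20.3, 6.2, 16.6]
opening: 0.0
```

{"name": "drive_tool", "arguments": {"deltas": [[0,-0.3,0,0],[0,-1,0,0],[0,-2,0,0],[0,-2,0,0],[0,-1,0,0],[0,0,0,0]]}}

```text
clock: 26.27
eef_pos: [491.4, 153.8, 45.3]
tcp_rot: [-3.14, 0.001, 1.487]
contact_force: [-0.5, -0.5, -0.3]
opening: 0.0
```

```bash
python3 d.py;python3 d.py; python3 -c "
from h import *
s=r.sense();print(s['qpos'],s['contact_force'],s['eef_pos'])"
```

```text
panel centre -115.42496692902887 188 out 9.42496692902887
panel centre -115.53310456686197 190 out 9.533104566861965
[ 2.99494247e-01  4.78155912e-01  2.00529622e+00 -2.07057672e-04
  6.56478761e-01  3.84209972e-01] [-1.04109775  0.41790749  0.44541631] [494.51522355 154.22429752  45.84781764]
```

{"name": "drive_tool", "arguments": {"deltas": [[0,-0.5,-0.5,0.06],[0,0,0,0.12],[0,0,0,0.12],[0,0,0,0.12],[0,0,0,0.12],[0,0,0,0.12],[0,0,0,0.12],[0,0,0,0.12],[0,0,0,0.12],[0,0,0,0.12],[0,0,0,0.12],[0,0,0,0.12]]}}

```text
clock: 27.37
eef_pos: [490.5, 154.6, 50.7]
tcp_rot: [-3.141, -0.002, 0.1]
contact_force: [-0.6, 0.6, 0.1]
opening: -0.004
```

{"name": "drive_tool", "arguments": {"deltas": [[0,0,0,0.12],[0,0,0,0.07],[1,0,0,0],[1.2,0,0,0],[1.2,0,0,0],[0.9,0,0,0],[0.6,0,0,0],[0.3,0,0,0],[0.2,0,0,0],[0,0,0,0],[0,0,0,0]]}}

```text
clock: 28.28
eef_pos: [542.0, 149.8, 50.3]
tcp_rot: [3.141, 0.001, -0.084]
contact_force: [-0.1, -0.6, -0.6]
opening: -0.0
```

```bash
python3 d.py
```

```text
panel centre -115.17750029831922 189 out 9.177500298319217
```

{"name": "drive_tool", "arguments": {"deltas": [[0.2,0,0,0],[0.2,0,0,0],[0.2,0,0,0],[0.2,0,0,0],[0.1,0,0,0],[0.1,0,0,0],[0.1,0,0,0],[0,0,0,0]]}}

```text
clock: 29.0
eef_pos: [552.9, 148.9, 50.3]
tcp_rot: [3.141, 0.001, -0.084]
contact_force: [-3.3, 1.0, 1.4]
opening: -0.0
```

{"name": "drive_tool", "arguments": {"deltas": [[0.1,0,0,0],[0.1,0,0,0],[0.1,0,0,0],[0,0,0,0]]}}

```text
clock: 29.33
eef_pos: [553.9, 148.7, 50.1]
tcp_rot: [3.141, 0.005, -0.084]
contact_force: [-8.6, 2.7, 5.4]
opening: -0.002
```

{"name": "drive_tool", "arguments": {"deltas": [[0.1,0,0,0],[0.1,0,0,0],[0,0,0,0]]}}

```text
clock: 29.58
eef_pos: [554.5, 148.5, 49.9]
tcp_rot: [3.14, 0.008, -0.085]
contact_force: [-14.4, 3.7, 11.2]
opening: -0.002
```

```bash
python3 d.py; python3 -c "
from m import *
i,_=grab('scene')
cv2.imwrite('pics/c9.png',cv2.resize(i[20:220,260:480],None,fx=3.2,fy=3,interpolation=cv2.INTER_CUBIC)[:,:,::-1])
s=r.sense();print(s['contact_force'],s['wrist_torque'],s['eef_pos'])"
```

```text
panel centre -113.41613184309956 185 out 7.4161318430995635
[-14.3    4.13   9.37] [0.59 2.26 0.01] [554.46 148.46  49.91]
```

View pics/c9.png

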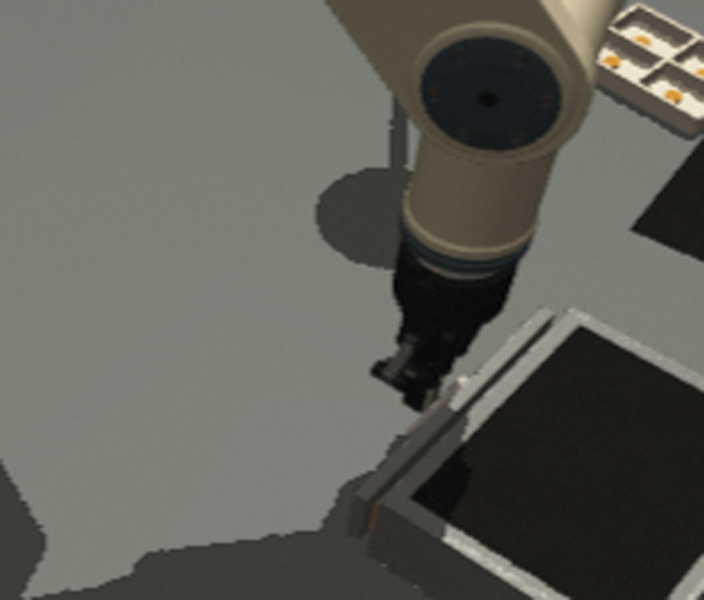

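{"name": "drive_tool", "arguments": {"deltas": [[0.1,0,0,0],[0.1,0,0,0],[0,0,0,0]]}}

```text
clock: 29.93
eef_pos: [558.0, 148.1, 49.9]
tcp_rot: [3.14, 0.004, -0.084]
contact_force: [-4.3, -0.7, -1.7]
opening: -0.003
```

```bash
python3 d.py
```

```text
panel centre -109.6577404511714 186 out 3.6577404511714064
```

{"name": "drive_tool", "arguments": {"deltas": [[0.1,0,0,0],[0.05,0,0,0],[0,0,0,0]]}}

```text
clock: 30.23
eef_pos: [562.9, 148.3, 50.7]
tcp_rot: [-3.141, -0.002, -0.084]
contact_force: [-1.0, 0.6, -1.0]
opening: -0.001
```

```bash
python3 d.py
```

```text
panel centre -105.35516105138504 185 out -0.6448389486149608
```

{"name": "drive_tool", "arguments": {"deltas": [[0.1,0,0,0],[0.1,0,0,0],[0,0,0,0]]}}

```text
clock: 30.53
eef_pos: [563.0, 148.2, 50.5]
tcp_rot: [3.141, 0.002, -0.084]
contact_force: [-5.3, 1.3, 3.6]
opening: -0.0
```

{"name": "drive_tool", "arguments": {"deltas": [[-0.3,0,0,0],[-0.5,0,0,0],[-1,0,0,0],[-2,0,0,0],[-2,0,-1,0],[-2,0,-3,0],[-2,0,-3,0],[-1,0,-2,0],[0,0,-1,0],[0,0,0,0],[0,0,0,0]]}}

```text
clock: 31.45
eef_pos: [457.0, 157.3, 150.6]
tcp_rot: [-3.141, -0.002, -0.084]
contact_force: [-0.6, 0.6, 0.8]
opening: -0.001
```

```bash
python3 d.py; python3 -c "
from m import *
j,_=grab('top');cv2.imwrite('pics/c10.png',cv2.resize(j[60:300,150:480],None,fx=2.4,fy=2.4)[:,:,::-1])
s=r.sense();print(s['contact_force'],s['eef_pos'],s['qvel'])"
```

```text
panel centre -105.09529365652165 189 out -0.9047063434783524
[-0.64  0.02 -0.25] [456.33 156.89 149.35] [-0.    0.01  0.    0.    0.01 -0.  ]
```

View pics/c10.png

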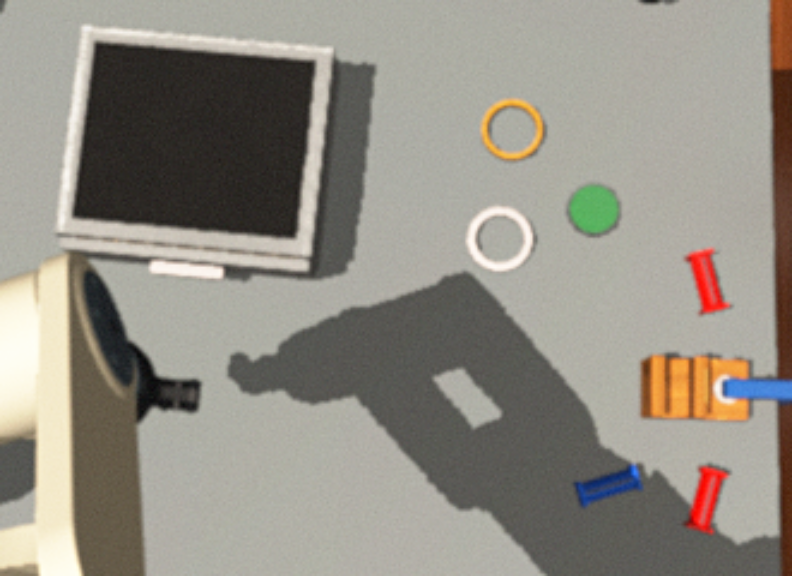

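The picture shows the drawer shut against the cabinet, with the pull bar at (187,270). The hand is well clear at (180,395), and the rings and filter are where they started. I'm handing in.

```bash
python3 -c "
from rig import job
print(job.sign_off())"
```

```text
the job is handed in; nothing more can be done
None
```

I took the drum from the cradle by its two ends, laid it on the bench and let go. I then gripped it again across the barrel and laid it in the middle bay of the open drawer. After that I pushed the drawer shut and took the hand away. The job was handed in at about 31.5 s; the sign-off gives no verdict.

- **Drum:** the picture taken after I let go showed it lying across the bay, clear of both dividers. I could not see it once the drawer was shut.
- **Drawer:** my first push stalled in the detent at about 20 N, with the drawer still about 9 mm out. I backed off, turned the hand 90° and pushed again, and it went through at about 14 N. My camera estimate of how far out it is read -0.9 mm, which means shut to within about 1 mm. It did not move when pushed lightly again, and it stayed shut after I withdrew.
- **Disagreement:** the 20 N of the first push is more than the detent should need (about 8 N plus sliding friction). I did not find out why.
- **Bystanders:** the rings and filter look unmoved in the last picture, though I did not measure them. The hand touches nothing.

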